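Back the ratchet feed wheel off by one notch

TASK

The feed wheel of the bench ratchet stands one notch too far forward. With a fingertip push the yellow-ball lever over to lift the pawl out of the teeth until it stays thrown back, then push the bar with the red ball backward (towards the pawl's side) by just one notch, so that the red ball stands straight up, and push the lever back so that the pawl drops fully into the new notch. Only push gently with the fingertips, never grip or force the mechanism or turn the wheel a further notch either way, and leave the other things on the bench where they are.

Things in the scene. Friction and masses are not known exactly. Their poses are not given: they have to be found in the camera images.
- ratchet_stand: Ratchet stand screwed to the bench. Origin on the bench top below the wheel's centre. Its x points from the hand bars to the back plate (roughly away from the robot), y left from the wheel to the pawl's pivot, z up; all parts turn about x. Dark foot plate x -40..45, y -80..150 mm, 10 thick. Grey back plate x 21..31, y -30..130 mm, up to 134 mm above the bench. Place and yaw (+-20 deg) vary.
- wheel_axis (a point): point on the wheel's axis in the plane of the hand bars: stand's x = -50, y = 0, 100 mm above the bench. The steel ratchet wheel turns in the stand's plane x = 0; it is 116 mm across its 10 saw teeth (top 158 mm above the bench) and 12 mm thick.
- red_ball (a point): centre of the red ball, 18 mm across, on the end of one of five hand bars (10 mm round steel, 72 deg apart, the others with black balls), 82 mm from the wheel's axis in the bar plane (stand's x = -50 mm). At the start it leans about 36 deg to the stand's -y side of straight up; backward is over the top towards the stand's +y.
- pawl_pivot (a point): pivot of the pawl: stand's x = 0, y = 79.5, 117.5 mm above the bench. The pawl's strut goes from here to the -y side, ending in a hooked nose that dips into the teeth; they are 10 mm thick and reach 66 mm from the pivot. As the lever is pushed over, strut and nose follow it, 30 deg behind: a fingertip pushing the lever from the wheel's side must stay more than 70 mm above the pivot, near the ball.
- yellow_ball (a point): centre of the yellow ball, 18 mm across, on top of the pawl's finger lever (9 mm steel rod, ball centre 105 mm from the pivot, stand's x = 0). Pawl down: lever leans 20 deg to the -y side of upright, ball at stand's y = 44, 216 mm above the bench. Thrown back: leans 45 deg to the +y side, ball at y = 153, 192 mm above the bench.
- feed_wheel (a joint): wheel angle (rad), growing as the wheel turns backward (red ball over the top to the stand's +y). Starts at 0 +-0.08, in its notch; one notch is 0.628, where the red ball stands straight up. Play within a notch about +-0.14. It stays where left (friction 0.15 N m). While the pawl is down its nose stops the wheel turning backward.
- pawl (a joint): pawl angle (rad): 0 fully down in a notch, growing as the lever is pushed to the stand's +y and the nose lifts; 1.13 thrown back on its stop. Balance point about 0.6: beyond it the pawl falls back on the stop and stays, below it the pawl falls onto the wheel by its own weight. Pushing takes under 2 N.
- glue_bottle: white glue bottle with blue nozzle, 26x40x110 mm, standing; loose, to be left alone. Origin at the centre of its underside.
- polish_tin: round white tin with a green lid, 68 mm across, 27 mm high; loose, to be left alone. Origin at the centre of its underside.
- file_tool: flat file with brown wooden handle, 253 mm long, 25 mm thick, lying; loose, to be left alone. Origin at the centre of its underside.
- oil_bottle: white bottle with blue band and red nozzle, 38 mm across, 106 mm high, standing; loose, to be left alone. Origin at the centre of its underside.
- loupe: black eyeglass loupe, 33 mm across, 30 mm high; loose, to be left alone. Origin at the centre of its underside.
- screwdriver: small screwdriver with orange-yellow handle, 172 mm long, lying; loose, to be left alone. Origin at the centre of its underside.

How it is judged:
By the outcome, as a careful person would: the job done as asked, in the order asked, and still so for the second after the job is handed in, with the robot touching nothing.
It also fails if it takes over 64 s, if anything falls off the work surface, if the arm or the gripper's body presses on something with over 40 N, if the wrist force passes 120 N, or if a joint passes its speed limit or range.

ROBOT

A 6-joint arm with a two-finger parallel gripper is mounted at the origin on a cart in front of the work surface, level with it; the furniture and walls round the work are solid. World frame = base frame: x ahead of the robot, y to its left, z up, the work surface at z = 0. Lengths are in m, angles in rad, forces in N, time in s.
With the tool pointing down it reaches from about 0.375 to 0.9 m from the base axis. Payload 3.1 kg.
Tool frame: the origin (TCP) lies midway between the tips of the shut fingers; the grasp point (between the pads) lies 19 mm behind it (manip.hold_point_z is the distance from the TCP to the grasp point, in m); z points along the fingers, y is the direction in which the jaws open and shut (so a half turn about z gives the same grasp; the last joint's range is limited). The gripper opens to 85 mm and grips with 20 to 120 N. Pads are 22 mm wide; open, the fingers measure 114 mm over their backs; the gripper's body (76 mm by 85 mm) begins 54 mm behind the grasp point. The pads swing forward as they close: fully open they stand 13 mm farther back than shut.
Start: joints at [-1.52, 0.527, 1.433, -0, 1.181, -0.178], TCP at [0.142, -0.609, 0.231] pointing down, gripper open.
Joint ranges: [-3.08, 3.08], [-0.75, 2.2], [0.22, 2.44], [-1.43, 4.57], [0, 2.65], [-2.85, 2.85]. Speed limits (rad/s): [2.79, 2.79, 3.14, 3.14, 3.14, 3.14].

INTERFACE

Orientations are given as a unit quaternion [x, y, z, w].
In Python, from station import manip gives the robot as it stands.
- The arm moves only by the tool drive_tool, never from a script. Its argument "motion" is one flat list of numbers, 7 for each row, row after row: the shift along the tool's x, y, z in mm, then the turn, a rotation vector about the tool's x, y, z in degrees, then the finger opening in mm, from 0 to 85.4. A call has 1 to 8 rows; each row is the pose to reach, as a shift and turn from the pose measured when the call began, along the tool's axes at that moment; what a row does not reach only later rows make up. A row lasts 1/8 s, in which the tool goes at most 62.5 mm and 10.7 degrees, less where a joint would pass 70% of its speed; a pose out of reach is approached as far as the arm can. A call with a gripper value outside its range is refused whole. The fingers move at their own pace and stop on an object; "force" is the grip in N (left out, the last holds). Time passes only in rows, so rows that repeat a pose let the fingers close. It gives the time, the measured TCP pose, the force and the opening at its end, in the units of the state.
- manip.sense(): the state, without advancing time (a new reading comes with each control period).
- manip.snapshot(name): name is "side" or "top" or "wrist"; returns a dict with "color" (400x640x3 uint8, red, green, blue), "fx", "fy", "cx", "cy" (pixels), "view" (4x4, takes a point from world to camera coordinates). Camera axes: x right, y up, looking along -z (the intrinsics and any distortion apply to the point x, -y, -z); pixel columns grow to the right and rows downward; lengths in m; the calibration is good to about 2 mm. The wrist camera is an equidistant fisheye: a pixel r from the principal point sees the ray r / f radians off the axis. A picture is of the moment at which its call begins. There is no depth.
- manip.sign_off(): hands the job in, once; it reports no verdict.
The state is a dict: "t": time; "q": joint angles; "qd": joint speeds; "tau": joint torques, N m; "tcp_pos": TCP position; "tool_rot": TCP orientation; "force": force on the tool from outside, world axes, zero at the start; "ft_torque": the same for the moment, N m; "finger_gap": opening from 0.0 (shut) to 1.0 (fully open).
Only numpy, scipy, OpenCV 4.12 (cv2) and the standard library are available. Lean on these libraries where they do the work, as an engineer would, in place of code of your own. Each camera call takes 0.05 s, during which the arm holds its last target.

## Working session

There is one attempt and no reset: what is moved stays moved. The work goes in short steps, Python scripts to look and compute and a tool call to move; the robot and the scene stay as the last step left them, time stands still between calls to the robot, and variables do not carry over. Pictures are saved under pics/ and viewed, and the job is handed in when it is done.

Besides the shell and the picture viewer there is one more tool, called after ">>>" as name(argument=value, ...), one argument or row to a line, values as JSON. drive_tool: Moves the arm, as the interface text tells. Its arguments: {"type":"object","properties":{"motion":{"type":"array","items":{"type":"number"}},"force":{"type":"number"}},"required":["motion"]}

```bash
ls; mkdir -p pics; python3 - <<'E'
from station import manip
import cv2
s=manip.sense(); print(s)
for n in ["side","top","wrist"]:
    d=manip.snapshot(n); cv2.imwrite(f"pics/{n}0.png",d["color"][:,:,::-1]); print(n,d["fx"],d["fy"],d["cx"],d["cy"],d["view"].round(4).tolist(),d.keys())
E
```

```text
pics
{'t': 0.0, 'q': array([-1.52053456e+00,  5.28445840e-01,  1.43395553e+00,  1.16181900e-05,
        1.18136950e+00, -1.78471560e-01]), 'qd': array([ 0.00121463, -0.00141451,  0.00084541, -0.00025687, -0.00024027,
        0.00053748]), 'tau': array([ 8.13019096e-05, -4.42351556e+01, -1.78024650e+01, -1.20233040e-04,
        8.30953155e-03, -9.04818364e-06]), 'tcp_pos': array([ 0.14172667, -0.6079644 ,  0.23032917]), 'tool_rot': array([ 9.93466921e-01,  1.14115247e-01,  7.51299173e-05, -1.08652464e-03]), 'force': array([-0.90798534, -0.16602043,  0.2575016 ]), 'ft_torque': array([ 0.051959  ,  0.0023304 , -0.00978473]), 'finger_gap': 0.9947981525983519}
side 376.3306013503447 376.3306013503447 322.2631779723887 201.77948726149114 [[-0.5003, -0.8659, 0.0005, 0.3298], [0.6328, -0.3652, 0.6827, -0.4087], [-0.591, 0.3419, 0.7307, -0.9715], [0.0, 0.0, 0.0, 1.0]] dict_keys(['color', 'fx', 'fy', 'cx', 'cy', 'view'])
top 486.43765478045924 486.43765478045924 328.95948416891554 202.85383384626044 [[0.006, -1.0, 0.002, 0.0908], [0.9957, 0.0061, 0.0922, -0.5188], [-0.0922, 0.0014, 0.9957, -1.4079], [0.0, 0.0, 0.0, 1.0]] dict_keys(['color', 'fx', 'fy', 'cx', 'cy', 'view'])
wrist 309.70691628693146 309.70691628693146 314.0875490628217 204.7183346940973 [[0.2278, -0.9737, -0.0018, -0.6253], [0.93, 0.2181, -0.296, 0.04], [0.2886, 0.0658, 0.9552, -0.3797], [0.0, 0.0, 0.0, 1.0]] dict_keys(['color', 'fx', 'fy', 'cx', 'cy', 'view'])
```

View pics/side0.png

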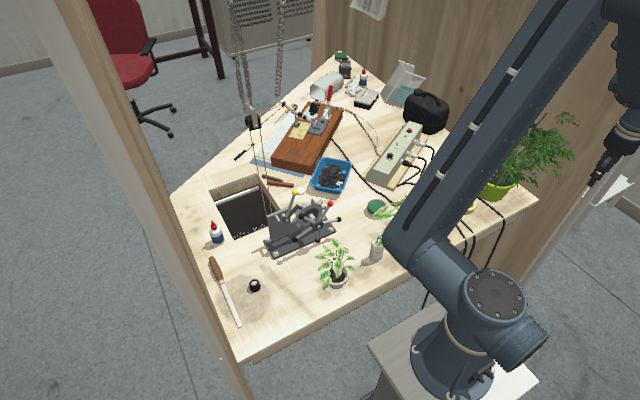

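View pics/top0.png

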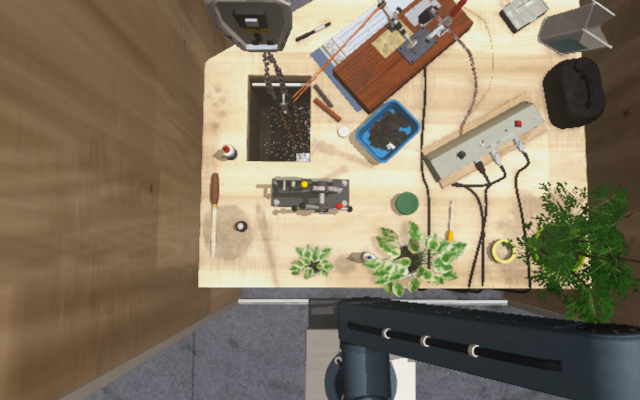

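View pics/wrist0.png

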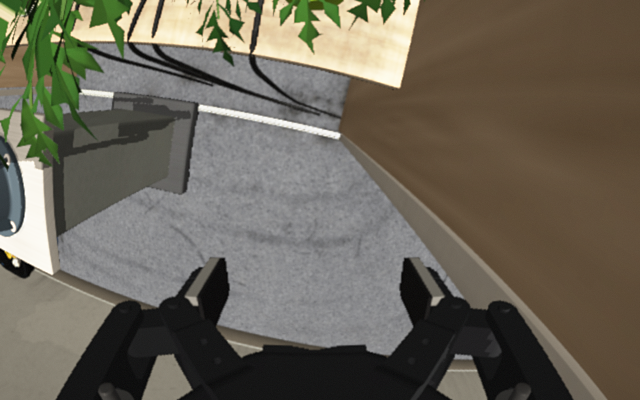

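The side view shows the stand around (300,225), and the top view shows it around (310,193). The wrist camera looks off the bench. I'll enlarge the stand in both.

```bash
python3 - <<'E'
import cv2
a=cv2.imread("pics/side0.png")[175:275,245:365]; cv2.imwrite("pics/side0z.png",cv2.resize(a,None,fx=6,fy=6,interpolation=cv2.INTER_CUBIC))
a=cv2.imread("pics/top0.png")[165:225,255:365]; cv2.imwrite("pics/top0z.png",cv2.resize(a,None,fx=7,fy=7,interpolation=cv2.INTER_CUBIC))
E
```

```text
(no output)
```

View pics/side0z.png

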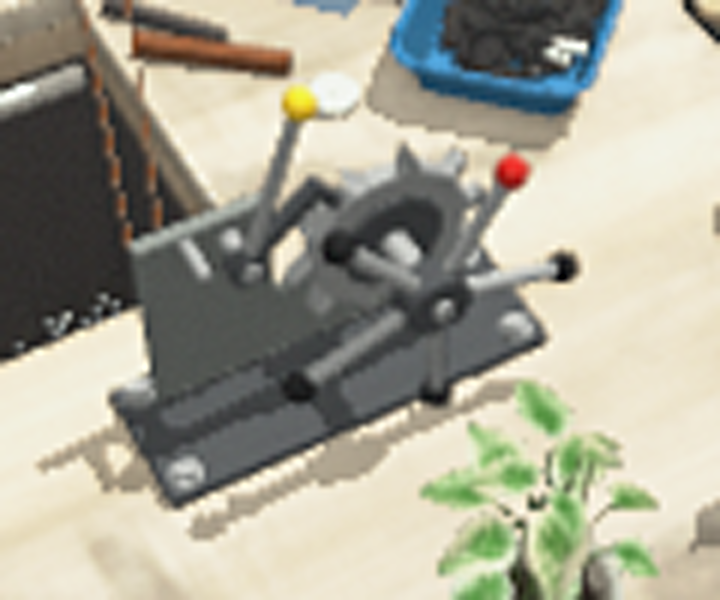

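View pics/top0z.png

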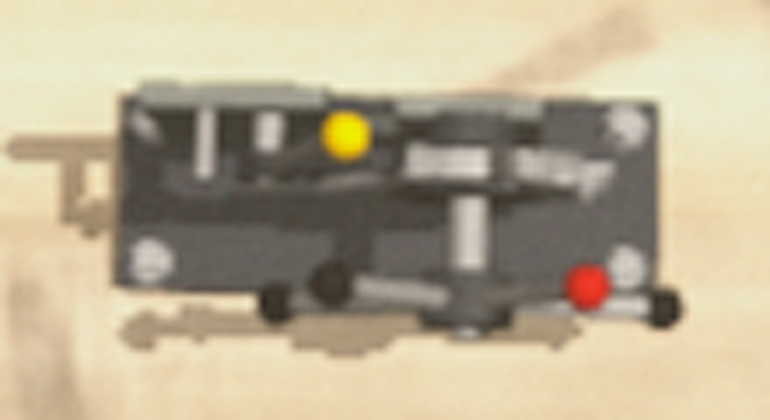

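```bash
cat > h.py <<'E'
import numpy as np
from station import manip
TOP=dict(f=486.43765478045924,cx=328.95948416891554,cy=202.85383384626044)
def proj(d,p):
    p=np.asarray(p,float); c=d["view"][:3,:3]@p+d["view"][:3,3]
    return np.array([d["cx"]+d["fx"]*c[0]/-c[2], d["cy"]+d["fy"]*(-c[1])/-c[2]])
def projw(d,p):
    p=np.asarray(p,float); c=d["view"][:3,:3]@p+d["view"][:3,3]
    v=np.array([c[0],-c[1],-c[2]]); r=np.hypot(v[0],v[1]); th=np.arctan2(r,v[2])
    return np.array([d["cx"],d["cy"]])+d["fx"]*th*v[:2]/r
def tri(ds,ps):
    from scipy.optimize import least_squares
    r=least_squares(lambda x:np.concatenate([proj(d,x)-p for d,p in zip(ds,ps)]),[0.5,0,0.1]); return r.x,r.fun
E
python3 - <<'E'
from h import *
from scipy.optimize import least_squares
S=manip.snapshot("side");T=manip.snapshot("top")
zs=lambda u,v:np.array([245+(u+.5)/6-.5,175+(v+.5)/6-.5]); zt=lambda u,v:np.array([255+(u+.5)/7-.5,165+(v+.5)/7-.5])
y=tri([S,T],[zs(300,103),zt(346,136)]); r=tri([S,T],[zs(513,172),zt(588,287)]); print(y,r)
def pts(p):
    x,yy,w,a=p
    R=np.array([[np.cos(w),-np.sin(w),0],[np.sin(w),np.cos(w),0],[0,0,1]])
    W=lambda q:R@(np.array(q)/1000)+[x,yy,0]
    L=lambda k: W([-50,82*np.sin(a+k*1.25664),100+82*np.cos(a+k*1.25664)])
    return W,L
def res(p):
    W,L=pts(p); o=[]
    o+=[proj(S,W([0,44,216]))-zs(300,103),proj(T,W([0,44,216]))-zt(346,136)]
    o+=[proj(S,L(0))-zs(513,172),proj(T,L(0))-zt(588,287)]
    o+=[proj(S,L(1))-zs(340,247),proj(T,L(1))-zt(333,285)]
    o+=[proj(S,L(-1))-zs(565,267),proj(T,L(-1))-zt(664,308)]
    o+=[proj(T,W([45,150,10]))-zt(122,97),proj(T,W([45,-80,10]))-zt(657,102),proj(T,W([-40,150,10]))-zt(118,287)]
    o+=[proj(S,W([-40,150,10]))-zs(178,497),proj(S,W([-40,-80,10]))-zs(548,335),proj(S,W([45,150,10]))-zs(113,398)]
    return np.concatenate(o)
f=least_squares(res,[0.55,0.1,0,-0.6],loss='soft_l1'); print(f.x,np.degrees(f.x[2:])); print(f.fun.reshape(-1,2).round(1).tolist())
W,L=pts(f.x)
for n,q in dict(axis=[-50,0,100],piv=[0,79.5,117.5],yel=[0,44,216],yelback=[0,153,192]).items(): print(n,W(q).round(4))
print("red",L(0))
np.save("stand.npy",f.x)
# obstacles ground-ish
for n,p,z in [("plantS",(312,262),.1),("oilglue1",(228,150),.1),("tin",(405,203),.027),("glue?",(365,257),.1)]:
    g=least_squares(lambda q:proj(T,[q[0],q[1],z])-p,[.5,0]).x; print(n,g)
E
```

```text
(array([0.54784551, 0.15757277, 0.21754155]), array([-0.32753396, -0.02591244,  0.24993397,  0.15066032])) (array([0.49738719, 0.06799251, 0.16772023]), array([-0.34940117, -0.02303948,  0.25830899,  0.17377219]))
[ 0.54737246  0.11390879 -0.00430016 -0.59855825] [ -0.24638128 -34.29486136]
[[-0.4, 0.5], [0.1, 0.3], [-0.3, 0.0], [0.3, 0.3], [-0.2, 0.3], [0.3, 0.3], [-0.6, -0.1], [0.2, 0.1], [0.2, -0.4], [0.8, -0.3], [0.2, 0.8], [-1.0, 1.1], [0.4, -0.5], [-1.1, -1.3]]
axis [0.4974 0.1141 0.1   ]
piv [0.5477 0.1934 0.1175]
yel [0.5476 0.1579 0.216 ]
yelback [0.548  0.2669 0.192 ]
red [0.49717424 0.06792116 0.1677442 ]
plantS [0.34724621 0.13979461]
oilglue1 [0.65876533 0.37897984]
tin [ 0.51888784 -0.12944915]
glue? [ 0.36180708 -0.00625481]
```

```bash
cat >> h.py <<'E'
from scipy.spatial.transform import Rotation as Rn
def rel(pts,yaw=0.0,s=None):
    """world targets (m) with tool straight down, tool x at yaw -> shift mm + rotvec deg in present tool axes"""
    s=s or manip.sense(); R0=Rn.from_quat(s["tool_rot"]); G=Rn.from_euler('z',yaw)*Rn.from_quat([1,0,0,0])
    rv=np.degrees((R0.inv()*G).as_rotvec())
    for p in pts: print(p, R0.inv().apply(np.array(p)-s["tcp_pos"])*1000//.1/10, rv.round(1))
E
python3 - <<'E'
from h import *
S=manip.snapshot("side");T=manip.snapshot("top")
print("bob",tri([S,T],[(253,120),(285,103)]))
print("plant mid",tri([S,T],[(390,207),(400,250)]))
for y,x,z in [(-.5,.45,.2),(-.5,.45,.35),(-.13,.37,.2),(-.13,.37,.3)]: print(x,y,z,proj(S,[x,y,z]),proj(T,[x,y,z]))
rel([[.142,-.608,.5],[.32,-.3,.5],[.45,.06,.5],[.5,.12,.4],[.5476,.11,.3]])
E
python3 -c "
import cv2
a=cv2.imread('pics/side0.png')[80:300,200:640]; cv2.imwrite('pics/side0w.png',cv2.resize(a,None,fx=1.8,fy=1.8))"
```

```text
bob (array([0.71070056, 0.19443777, 0.37791543]), array([-0.29537666, -0.02857572,  0.21456034,  0.11074128]))
plant mid (array([ 0.38745016, -0.0855743 ,  0.17061683]), array([ 3.84663164,  0.1641277 , -2.68076473, -2.16784253]))
0.45 -0.5 0.2 [482.59412139 143.58177229] [559.88186744 224.37217543]
0.45 -0.5 0.35 [497.86396436 104.61078904] [591.32236167 221.18077768]
0.37 -0.13 0.2 [411.26120406 198.51807898] [416.37943997 254.79220099]
0.37 -0.13 0.3 [417.68397064 172.97902909] [424.07630327 255.39142103]
[0.142, -0.608, 0.5] [   0.3   -0.6 -269. ] [-0.  -0.  13.1]
[0.32, -0.3, 0.5] [ 243.5 -260.3 -268.8] [-0.  -0.  13.1]
[0.45, 0.06, 0.5] [ 451.8 -581.4 -268.7] [-0.  -0.  13.1]
[0.5, 0.12, 0.4] [ 514.1 -628.4 -168.6] [-0.  -0.  13.1]
[0.5476, 0.11, 0.3] [ 558.2 -607.9  -68.6] [-0.  -0.  13.1]
```

View pics/side0w.png

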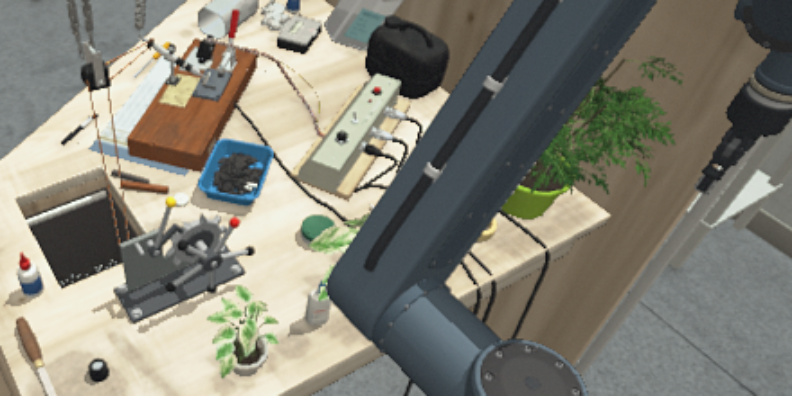

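>>> drive_tool(
  motion=[0, 0, -50, 0, 0, 0, 0, 0, 0, -105, 0, 0, 0, 0, 0, 0, -160, 0, 0, 0, 0, 0, 0, -215, 0, 0, 4, 0, 10, -10, -260, 0, 0, 8, 0, 45, -45, -269, 0, 0, 13.1, 0, 85, -90, -269, 0, 0, 13.1, 0, 125, -135, -269, 0, 0, 13.1, 0],
  force=20,
)

```text
t: 1.35
tcp_pos: [0.2335, -0.4472, 0.5002]
tool_rot: [1.0, -0.0, 0.0, -0.0]
force: [0.2, -0.0, 0.9]
finger_gap: -0.001
```

```bash
python3 - <<'E'
from h import *
s=manip.sense(); print(s["t"],s["tcp_pos"],s["finger_gap"],s["tool_rot"])
rel([[.32,-.3,.5],[.45,.06,.5],[.5,.1,.4],[.5476,.11,.3]])
E
```

```text
1.35 [ 0.23348217 -0.44724145  0.50018105] -0.0005890516251162572 [ 9.99999924e-01 -2.79729615e-04  2.35469272e-04 -1.35085821e-04]
[0.32, -0.3, 0.5] [  86.4 -147.3    0.2] [-0. -0. -0.]
[0.45, 0.06, 0.5] [ 2.162e+02 -5.074e+02  4.000e-01] [-0. -0. -0.]
[0.5, 0.1, 0.4] [ 266.1 -547.4  100.4] [-0. -0. -0.]
[0.5476, 0.11, 0.3] [ 313.7 -557.4  200.4] [-0. -0. -0.]
```

>>> drive_tool(
  motion=[30, -50, 0, 0, 0, 0, 0, 55, -105, 0, 0, 0, 0, 0, 85, -160, 0, 0, 0, 0, 0, 115, -210, 0, 0, 0, 0, 0, 145, -260, 0, 0, 0, 0, 0, 175, -315, 0, 0, 0, 0, 0, 205, -370, 0, 0, 0, 0, 0, 230, -425, 20, 0, 0, 0, 0],
)

```text
t: 2.35
tcp_pos: [0.4647, -0.0218, 0.4822]
tool_rot: [1.0, -0.0, 0.003, 0.001]
force: [1.3, -0.3, 0.4]
finger_gap: 0.001
```

>>> drive_tool(
  motion=[20, -30, 30, 0, 0, 0, 0, 40, -55, 70, 0, 0, 0, 0, 60, -80, 110, 0, 0, 0, 0, 70, -100, 150, 0, 0, 0, 0, 80, -110, 190, 0, 0, 0, 0, 80, -110, 190, 0, 0, 0, 0],
)

```text
t: 3.1
tcp_pos: [0.5437, 0.0886, 0.2894]
tool_rot: [1.0, 0.001, -0.001, 0.001]
force: [-0.5, 0.1, -0.2]
finger_gap: -0.001
```

```bash
python3 - <<'E'
from h import *
import cv2
s=manip.sense(); print(s["t"],s["tcp_pos"],s["force"])
for n in ["side","top","wrist"]:
    d=manip.snapshot(n); c=d["color"][:,:,::-1]
    if n=="side": c=cv2.resize(c[130:280,225:385],None,fx=4,fy=4,interpolation=cv2.INTER_CUBIC)
    cv2.imwrite(f"pics/{n}1.png",c)
x=np.load("stand.npy")
print(projw(d,[.5476,.158,.216]),projw(d,s["tcp_pos"]))
E
```

```text
3.1 [0.54371738 0.08856788 0.28936526] [-0.4817816   0.14471115 -0.17505198]
[220.92123292 211.4479194 ] [309.49528543 261.53258105]
```

View pics/side1.png

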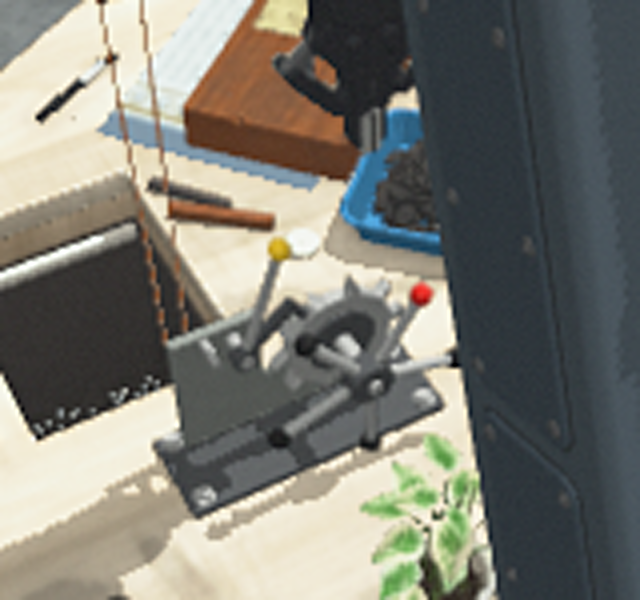

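View pics/wrist1.png

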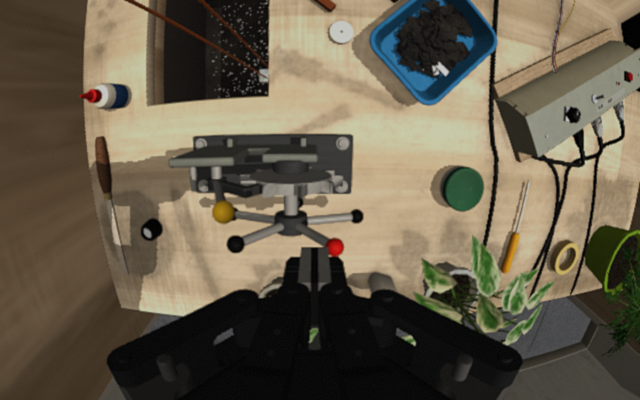

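The wrist view agrees: the yellow ball is at (222,211), where I predicted it. I'll descend on the wheel's side of the lever.

>>> drive_tool(
  motion=[2, -8, 25, 0, 0, 0, 0, 4, -16, 50, 0, 0, 0, 0, 4, -20, 70, 0, 0, 0, 0, 4, -20, 85, 0, 0, 0, 0, 4, -25, 87, 0, 0, 0, 0, 4, -31, 87, 0, 0, 0, 0, 4, -36, 87, 0, 0, 0, 0, 4, -36, 87, 0, 0, 0, 0],
)

```text
t: 4.25
tcp_pos: [0.5515, 0.1239, 0.2078]
tool_rot: [1.0, 0.0, 0.005, 0.001]
force: [0.3, -0.1, 0.1]
finger_gap: 0.001
```

```bash
cat >> h.py <<'E'
def look(tag):
    import cv2
    s=manip.sense(); print(round(s["t"],2),s["tcp_pos"].round(4),s["force"].round(2),s["ft_torque"].round(2))
    S=manip.snapshot("side");W=manip.snapshot("wrist")
    a=cv2.resize(S["color"][150:270,235:365,::-1],None,fx=3,fy=3,interpolation=cv2.INTER_CUBIC)
    b=cv2.resize(W["color"][90:300,130:400,::-1],None,fx=360/210,fy=360/210,interpolation=cv2.INTER_CUBIC)[:, :405]
    cv2.imwrite(f"pics/{tag}.png",np.hstack([a,b]))
    return s,S,W
E
python3 -c "
from h import *
look('a2')"
```

```text
4.25 [0.5515 0.1239 0.2078] [ 0.29 -0.13  0.09] [-0.04 -0.03  0.03]
```

View pics/a2.png

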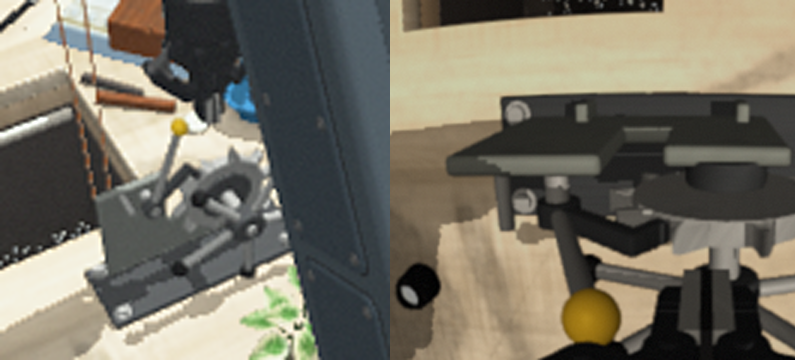

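The side view shows the fingertip just to the wheel side of the yellow ball (ball at (180,127) in the crop), not yet touching. I'll push slowly.

>>> drive_tool(
  motion=[-2, -6, 3, 0, 0, 0, 0, -4, -12, 4, 0, 0, 0, 0, -4, -18, 4, 0, 0, 0, 0, -4, -24, 4, 0, 0, 0, 0, -4, -30, 4, 0, 0, 0, 0, -4, -36, 4, 0, 0, 0, 0, -4, -42, 4, 0, 0, 0, 0, -4, -48, 4, 0, 0, 0, 0],
)

```text
t: 5.35
tcp_pos: [0.5474, 0.1719, 0.2034]
tool_rot: [1.0, -0.0, 0.004, 0.001]
force: [-0.2, -0.5, 0.3]
finger_gap: -0.003
```

```bash

python3 -c "
from h import *
look('a3')"
```

```text
5.35 [0.5474 0.1719 0.2034] [-0.2  -0.54  0.33] [-0.05 -0.01 -0.06]
```

View pics/a3.png

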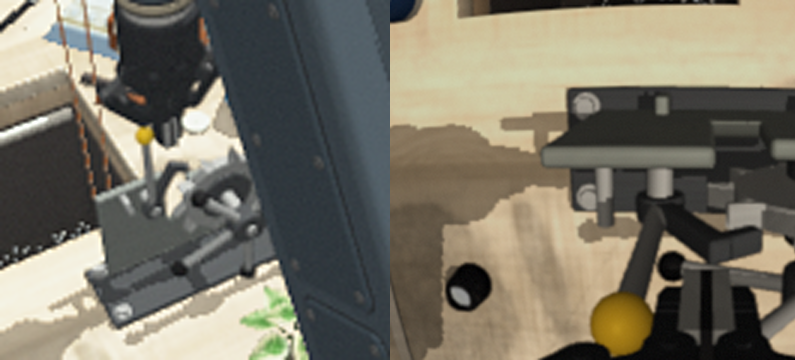

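The lever is now near upright with the ball at (145,133) in the crop, and it follows the fingertip. I'll carry on past the balance point.

>>> drive_tool(
  motion=[0, -6, 0, 0, 0, 0, 0, 0, -12, 0, 0, 0, 0, 0, 0, -18, 0, 0, 0, 0, 0, 0, -24, 0, 0, 0, 0, 0, 0, -30, 0, 0, 0, 0, 0, 0, -36, 0, 0, 0, 0, 0, 0, -42, 0, 0, 0, 0, 0, 0, -48, 0, 0, 0, 0, 0],
)

```text
t: 6.45
tcp_pos: [0.5473, 0.2206, 0.2033]
tool_rot: [1.0, 0.0, 0.004, 0.001]
force: [0.5, 0.1, 0.6]
finger_gap: 0.003
```

```bash

python3 -c "
from h import *
look('a4')"
```

```text
6.45 [0.5473 0.2206 0.2033] [0.52 0.08 0.59] [ 0.05 -0.    0.  ]
```

View pics/a4.png

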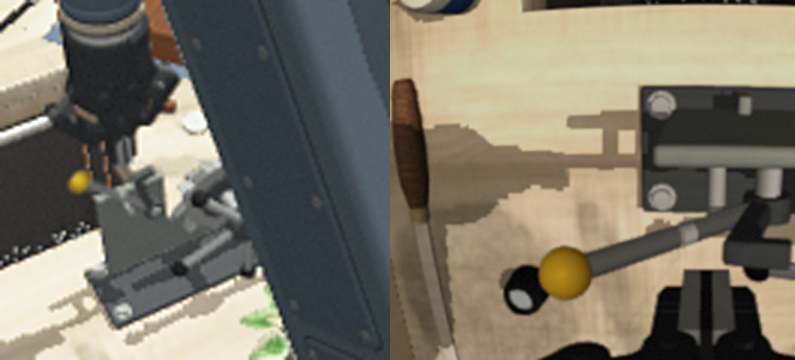

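The lever is thrown back: the ball has gone over to (78,182) in the crop and left the finger. Next I'll lift and move to the −y side of the red ball.

>>> drive_tool(
  motion=[0, 0, -20, 0, 0, 0, 0, -5, 20, -40, 0, 0, 0, 0, -15, 60, -50, 0, 0, 0, 0, -30, 100, -50, 0, 0, 0, 0, -40, 145, -50, 0, 0, 0, 0, -50, 180, -50, 0, 0, 0, 0, -50, 188, -40, 0, 0, 0, 0, -50, 188, -30, 0, 0, 0, 0],
)

```text
t: 7.55
tcp_pos: [0.4975, 0.0326, 0.2326]
tool_rot: [1.0, -0.0, 0.005, 0.0]
force: [0.7, 1.2, -1.1]
finger_gap: 0.001
```

```bash

python3 -c "
from h import *
s,S,W=look('a5')
rel([[.4972,.035,.167]])
import cv2
cv2.imwrite('pics/w5.png',W['color'][:,:,::-1]); print(projw(W,[.4972,.068,.1677]),projw(W,[.548,.267,.192]))"
```

```text
7.55 [0.4975 0.0326 0.2326] [ 0.69  1.19 -1.15] [ 0.02  0.   -0.01]
[0.4972, 0.035, 0.167] [ 0.3 -1.4 64.6] [ 0.  -0.3  0.1]
[263.31864279 218.87375665] [ 31.95663109 166.61412311]
```

View pics/w5.png

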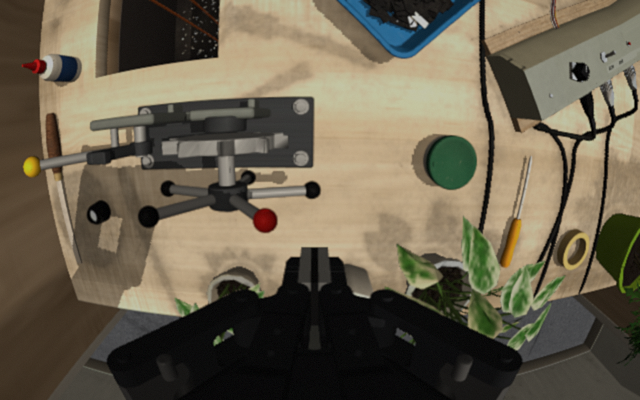

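>>> drive_tool(
  motion=[0, -1, 15, 0, 0, 0, 0, 0, -2, 35, 0, 0, 0, 0, 0, -2, 55, 0, 0, 0, 0, 0, -2, 68, 0, -0.3, 0, 0, 0, -4, 72, 0, -0.3, 0, 0, 0, -9, 72, 0, -0.3, 0, 0, 0, -14, 72, 0, -0.3, 0, 0, 0, -18, 72, 0, -0.3, 0, 0],
)

```text
t: 8.65
tcp_pos: [0.4975, 0.0498, 0.1612]
tool_rot: [1.0, 0.002, 0.001, 0.003]
force: [-3.8, -12.3, 12.8]
finger_gap: 0.0
```

```bash
cat >> h.py <<'E'
def look2(tag):
    import cv2
    s=manip.sense(); print(round(s["t"],2),s["tcp_pos"].round(4),s["force"].round(2),s["ft_torque"].round(2))
    T=manip.snapshot("top");W=manip.snapshot("wrist");S=manip.snapshot("side")
    a=cv2.resize(T["color"][160:225,255:365,::-1],None,fx=3.6,fy=3.6,interpolation=cv2.INTER_CUBIC)
    c=cv2.resize(S["color"][175:275,245:365,::-1],(396,330),interpolation=cv2.INTER_CUBIC)
    b=cv2.resize(W["color"][90:310,130:400,::-1],None,fx=1.47,fy=1.47,interpolation=cv2.INTER_CUBIC)
    h=a.shape[0]+330; b=cv2.copyMakeBorder(b,0,h-b.shape[0],0,0,0)
    cv2.imwrite(f"pics/{tag}.png",np.hstack([np.vstack([a,c]),b]))
    return s,T,W
E
python3 -c "
from h import *
s,S,W=look2('a6')"
```

```text
8.65 [0.4975 0.0498 0.1612] [ -3.78 -12.35  12.85] [-1.73  0.66  0.08]
```

View pics/a6.png

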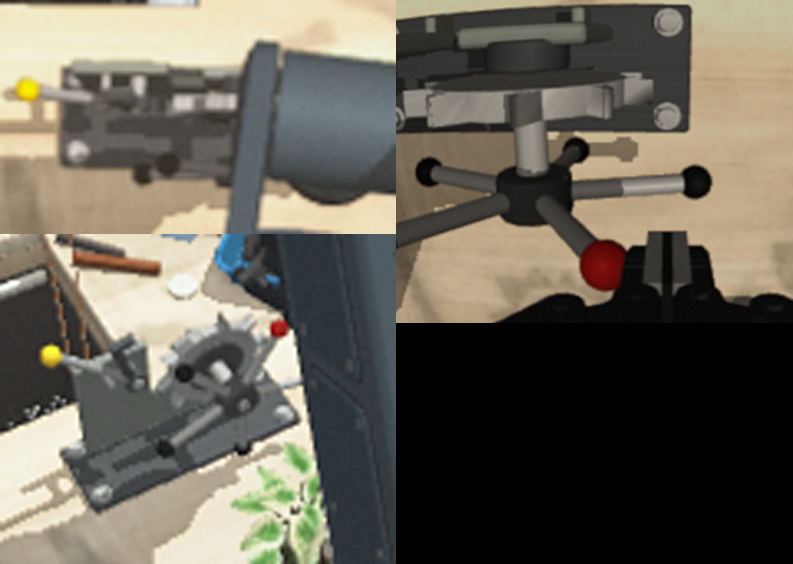

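The force reads 12 N both back and up. The wrist crop shows the wider dark finger back touching the red ball, with the ball barely moved. I'll back off at once and then look closer.

>>> drive_tool(
  motion=[0, 4, 0, 0, 0, 0, 0, 0, 10, -2, 0, 0, 0, 0, 0, 10, -2, 0, 0, 0, 0],
)

```text
t: 9.18
tcp_pos: [0.4978, 0.0397, 0.1637]
tool_rot: [1.0, 0.002, 0.002, 0.002]
force: [-0.8, -1.0, 0.2]
finger_gap: 0.001
```

```bash

python3 -c "
from h import *
import cv2
s,T,W=look2('a7')
cv2.imwrite('pics/w7.png',cv2.resize(W['color'][200:330,220:420,::-1],None,fx=4,fy=4,interpolation=cv2.INTER_CUBIC))
S=manip.snapshot('side')
a=S['color'][175:275,245:365,::-1]; cv2.imwrite('pics/s7.png',cv2.resize(a,None,fx=6,fy=6,interpolation=cv2.INTER_CUBIC))
t=s['tcp_pos']; R=Rn.from_quat(s['tool_rot'])
for q in [(0,0,0),(11,15,0),(11,-15,0),(11,-8,0),(11,8,0),(11,-15,-20),(11,15,-20),(11,15,-10),(11,-8,-20)]: print(q,((projw(W,t+R.apply(np.array(q)/1e3))-[220,200])*4).round())
for a in [-.5986,-.55,-.5]: print(a,((projw(W,[.4972,.1141+.082*np.sin(a),.1+.082*np.cos(a)])-[220,200])*4).round(),((proj(S,[.4972,.1141+.082*np.sin(a),.1+.082*np.cos(a)])-[245,175])*6).round())
"
```

```text
9.18 [0.4978 0.0397 0.1637] [-0.83 -0.97  0.2 ] [ 0.01  0.05 -0.02]
(0, 0, 0) [366. 244.]
(11, 15, 0) [484. 167.]
(11, -15, 0) [247. 166.]
(11, -8, 0) [302. 167.]
(11, 8, 0) [429. 167.]
(11, -15, -20) [230. 239.]
(11, 15, -20) [499. 240.]
(11, 15, -10) [491. 201.]
(11, -8, -20) [292. 240.]
-0.5986 [145. 259.] [509. 169.]
-0.55 [116. 267.] [503. 169.]
-0.5 [ 86. 273.] [497. 169.]
```

View pics/w7.png

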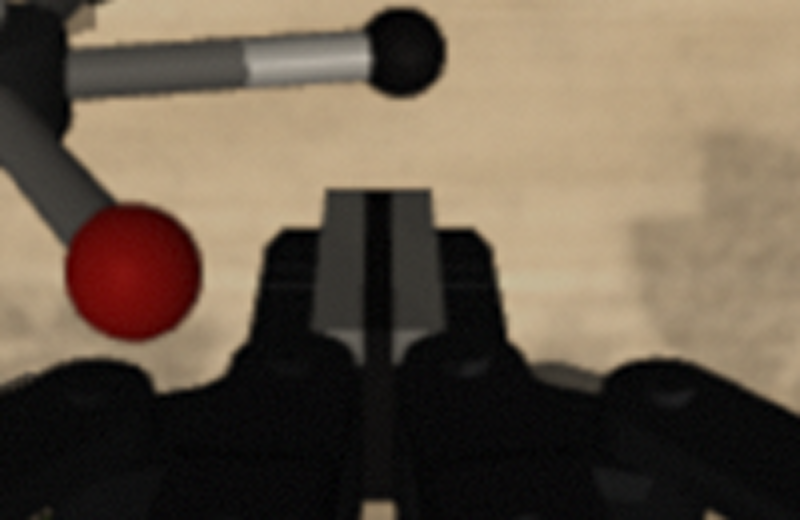

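View pics/s7.png

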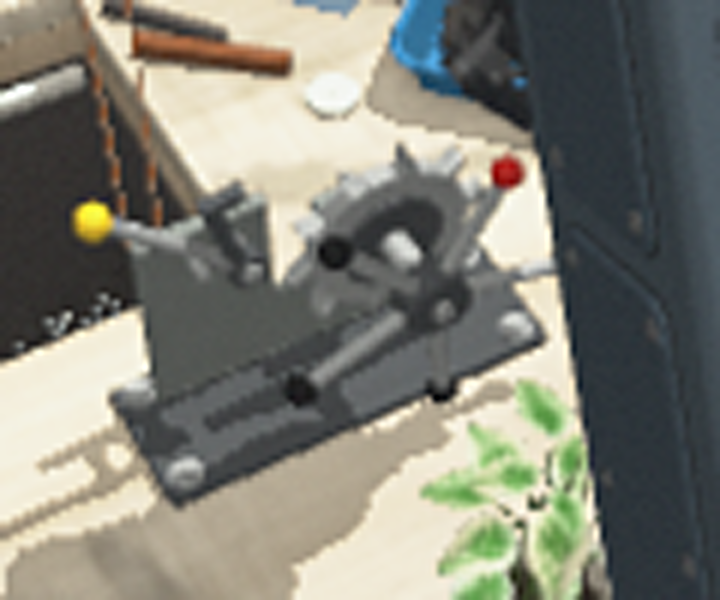

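The close-up shows narrow pads at the tip. A chamfered, wider back starts about 12 mm up, and that chamfer was riding on the ball. I'll go lower so the flat finger side meets the ball, and follow the ball's arc.

>>> drive_tool(
  motion=[0, 2, 8, 0, 0, 0, 0, 0, 2, 16, 0, 0, 0, 0, 0, -2, 16, 0, 0, 0, 0, 0, -6, 16, 0, 0, 0, 0, 0, -10, 15, 0, 0, 0, 0, 0, -14, 13, 0, 0, 0, 0, 0, -18, 11, 0, 0, 0, 0, 0, -20, 10, 0, 0, 0, 0],
)

```text
t: 10.38
tcp_pos: [0.4979, 0.0599, 0.154]
tool_rot: [1.0, 0.002, 0.002, 0.003]
force: [-0.6, -2.8, 3.8]
finger_gap: -0.001
```

```bash
cat >> h.py <<'E'
def close(tag):
    import cv2
    s=manip.sense(); print(round(s["t"],2),s["tcp_pos"].round(4),s["force"].round(2),s["ft_torque"].round(2))
    W=manip.snapshot("wrist");S=manip.snapshot("side")
    a=cv2.resize(W['color'][180:310,200:400,::-1],None,fx=2,fy=2,interpolation=cv2.INTER_CUBIC)
    b=cv2.resize(S['color'][180:266,265:365,::-1],(400,344),interpolation=cv2.INTER_CUBIC)
    a=cv2.copyMakeBorder(a,0,344-a.shape[0],0,0,0)
    cv2.imwrite(f"pics/{tag}.png",np.hstack([a,b]))
    for an in np.arange(-.6,.21,.1):
        p=[.4972,.1141+.082*np.sin(an),.1+.082*np.cos(an)]
        print(round(an,2),((projw(W,p)-[200,180])*2).round(),((proj(S,p)-[265,180])*4+[400,0]).round())
E
python3 -c "
from h import *
close('a8')"
```

```text
10.38 [0.4979 0.0599 0.154 ] [-0.65 -2.81  3.78] [-0.58  0.07 -0.02]
-0.6 [189. 191.] [659.  93.]
-0.5 [158. 199.] [651.  93.]
-0.4 [125. 207.] [643.  93.]
-0.3 [ 90. 212.] [634.  94.]
-0.2 [ 55. 215.] [624.  96.]
-0.1 [ 20. 216.] [615.  99.]
-0.0 [-13. 214.] [605. 103.]
0.1 [-44. 211.] [595. 108.]
0.2 [-72. 206.] [585. 113.]
```

View pics/a8.png

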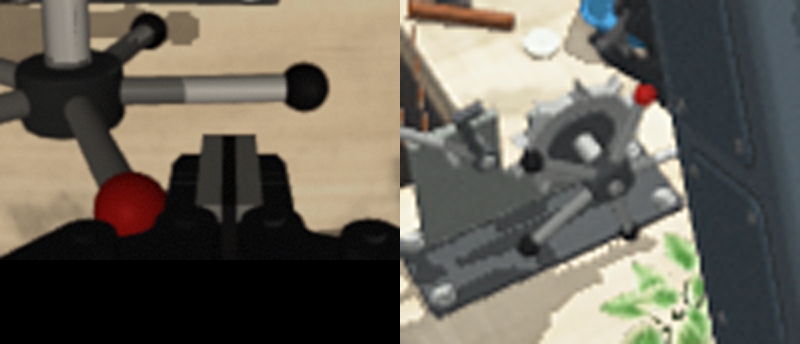

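The ball is at (131,205), so its angle is about −0.42 rad. It's moving and the forces are low. I'll continue along the arc.

>>> drive_tool(
  motion=[0, -4, -3, 0, 0, 0, 0, 0, -8, -5, 0, 0, 0, 0, 0, -12, -6, 0, 0, 0, 0, 0, -16, -7, 0, 0, 0, 0, 0, -20, -8, 0, 0, 0, 0, 0, -22, -9, 0, 0, 0, 0, 0, -22, -9, 0, 0, 0, 0],
)

```text
t: 11.35
tcp_pos: [0.4977, 0.0826, 0.1625]
tool_rot: [1.0, 0.002, 0.002, 0.002]
force: [0.7, -0.5, 0.6]
finger_gap: 0.001
```

```bash

python3 -c "
from h import *
close('a9')"
```

```text
11.35 [0.4977 0.0826 0.1625] [ 0.67 -0.54  0.62] [-0.05 -0.03 -0.01]
-0.6 [281. 173.] [659.  93.]
-0.5 [254. 182.] [651.  93.]
-0.4 [224. 189.] [643.  93.]
-0.3 [191. 195.] [634.  94.]
-0.2 [157. 198.] [624.  96.]
-0.1 [122. 200.] [615.  99.]
-0.0 [ 88. 200.] [605. 103.]
0.1 [ 55. 197.] [595. 108.]
0.2 [ 25. 193.] [585. 113.]
```

View pics/a9.png

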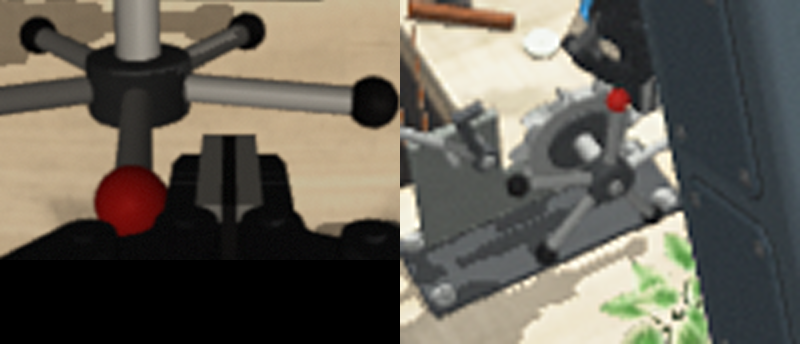

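The ball is at (131,200) in the wrist crop and (618,100) in the side crop. Both give about −0.12 rad, so there's roughly 10 mm left to push.

>>> drive_tool(
  motion=[0, -3, -1, 0, 0, 0, 0, 0, -6, -1, 0, 0, 0, 0, 0, -8, -1, 0, 0, 0, 0, 0, -9, -1, 0, 0, 0, 0, 0, -9, -1, 0, 0, 0, 0],
)

```text
t: 12.08
tcp_pos: [0.4973, 0.0917, 0.1634]
tool_rot: [1.0, 0.002, 0.001, 0.002]
force: [0.5, -1.2, 1.3]
finger_gap: -0.001
```

```bash

python3 -c "
from h import *
close('a10')"
```

```text
12.07 [0.4973 0.0917 0.1634] [ 0.49 -1.19  1.32] [-0.13  0.01 -0.03]
-0.6 [316. 170.] [659.  93.]
-0.5 [290. 178.] [651.  93.]
-0.4 [261. 186.] [643.  93.]
-0.3 [230. 192.] [634.  94.]
-0.2 [196. 196.] [624.  96.]
-0.1 [161. 198.] [615.  99.]
-0.0 [126. 198.] [605. 103.]
0.1 [ 92. 196.] [595. 108.]
0.2 [ 61. 192.] [585. 113.]
```

View pics/a10.png

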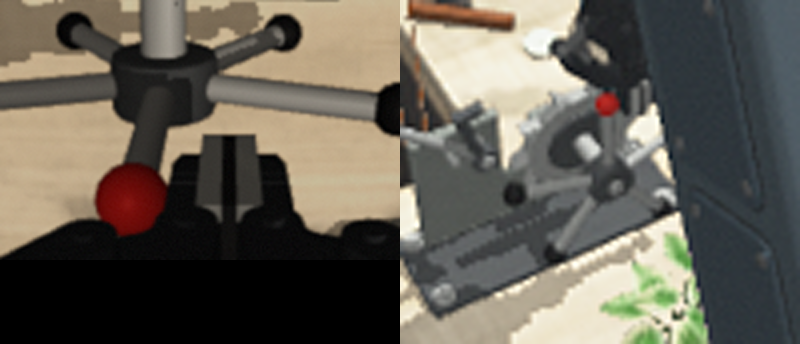

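The ball is at (131,198) and (607,103), so within 0.02 rad of straight up. I'll withdraw sideways and up, then cross over to the +y side of the thrown-back lever.

>>> drive_tool(
  motion=[0, 6, 0, 0, 0, 0, 0, 0, 18, -5, 0, 0, 0, 0, 0, 22, -45, 0, 0, 0, 0, 0, 20, -90, 0, 0, 0, 0, 5, 0, -105, 0, 0, 0, 0, 20, -50, -105, 0, 0, 0, 0, 35, -105, -105, 0, 0, 0, 0, 50, -160, -105, 0, 0, 0, 0],
)

```text
t: 13.18
tcp_pos: [0.547, 0.2529, 0.2683]
tool_rot: [1.0, 0.001, 0.002, 0.002]
force: [1.3, -0.6, -0.7]
finger_gap: 0.001
```

>>> drive_tool(
  motion=[0, -35, 0, 0, 0, 0, 0, 1, -59, 0, 0, 0, 0, 0, 1, -62, 10, 0, 0, 0, 0, 1, -62, 25, 0, 0, 0, 0, 1, -62, 25, 0, 0, 0, 0],
)

```text
t: 13.8
tcp_pos: [0.5466, 0.3128, 0.2408]
tool_rot: [1.0, 0.001, -0.001, 0.003]
force: [0.2, -1.3, 0.2]
finger_gap: -0.003
```

```bash

python3 -c "
from h import *
s,S,W=look('a11')
import cv2
cv2.imwrite('pics/w11.png',W['color'][:,:,::-1]); print(projw(W,[.548,.267,.192]),projw(W,[.4972,.1141,.182]))
S0=proj(S,[.548,.267,.192]); print((S0-[235,150])*3, (proj(S,[.4972,.1141,.182])-[235,150])*3)
rel([[.548,.306,.168]])"
```

```text
13.8 [0.5466 0.3128 0.2408] [ 0.24 -1.28  0.23] [-0.01  0.03 -0.03]
[379.5789029  225.27513393] [529.38944116 269.78272742]
[ 75.63913881 185.46457097] [243.61981514 167.22982103]
[0.548, 0.306, 0.168] [-0.1  7.2 74.6] [ 0.2 -0.1  0.1]
```

View pics/a11.png

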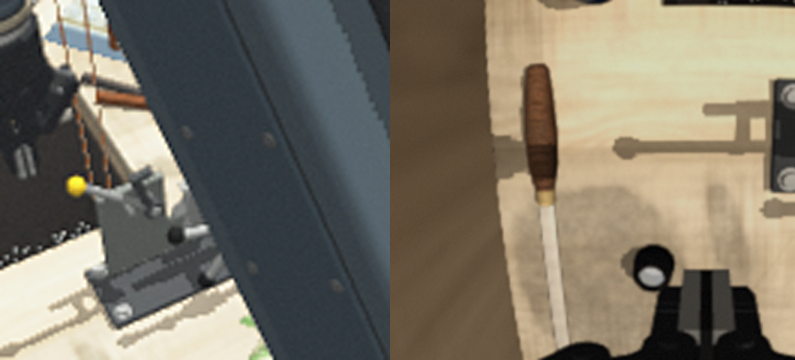

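View pics/w11.png

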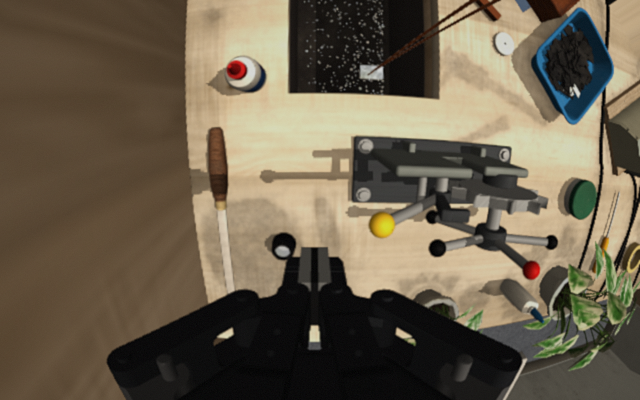

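The yellow ball is at (382,225) and the red at (531,270), both as predicted. The tool is on the lever's +y side, so I'll descend and push back along the arc.

>>> drive_tool(
  motion=[1, 0, 20, 0, 0, 0, 0, 1, 0, 45, 0, 0, 0, 0, 1, 2, 65, 0, 0, 0, 0, 1, 6, 73, 0, 0, 0, 0, 1, 12, 73, 0, 0, 0, 0, 1, 18, 73, 0, 0, 0, 0, 1, 22, 73, 0, 0, 0, 0, 1, 27, 70, 0, 0, 0, 0],
)

```text
t: 14.9
tcp_pos: [0.5496, 0.2868, 0.1737]
tool_rot: [1.0, 0.0, 0.002, 0.001]
force: [-0.7, 3.8, 2.3]
finger_gap: 0.003
```

```bash

python3 -c "
from h import *
s,S,W=look('a12')
rel([[.548,.276,.179],[.548,.26,.189],[.548,.243,.195],[.548,.2305,.197],[.548,.222,.197]])"
```

```text
14.9 [0.5496 0.2868 0.1737] [-0.73  3.76  2.29] [0.54 0.13 0.03]
[0.548, 0.276, 0.179] [-1.7 10.2 -5.2] [ 0.2 -0.2  0. ]
[0.548, 0.26, 0.189] [ -1.7  26.3 -15.1] [ 0.2 -0.2  0. ]
[0.548, 0.243, 0.195] [ -1.7  43.3 -21.1] [ 0.2 -0.2  0. ]
[0.548, 0.2305, 0.197] [ -1.7  55.8 -23. ] [ 0.2 -0.2  0. ]
[0.548, 0.222, 0.197] [ -1.7  64.3 -23. ] [ 0.2 -0.2  0. ]
```

View pics/a12.png

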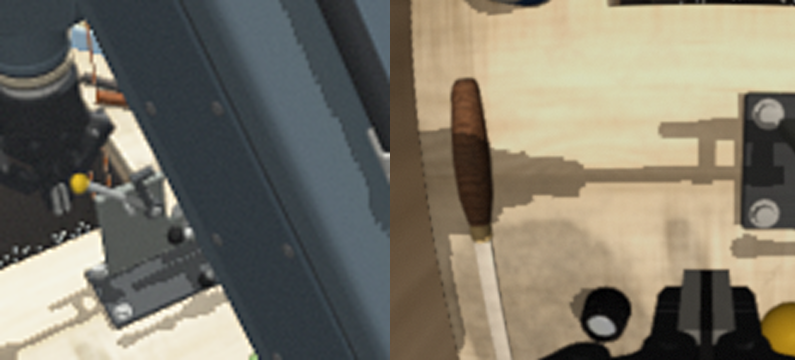

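>>> drive_tool(
  motion=[-1, 5, -3, 0, 0, 0, 0, -2, 10, -6, 0, 0, 0, 0, -2, 16, -10, 0, 0, 0, 0, -2, 22, -13, 0, 0, 0, 0, -2, 28, -16, 0, 0, 0, 0, -2, 34, -18, 0, 0, 0, 0, -2, 40, -20, 0, 0, 0, 0, -2, 44, -22, 0, 0, 0, 0],
)

```text
t: 16.0
tcp_pos: [0.5476, 0.2418, 0.196]
tool_rot: [1.0, 0.0, 0.002, 0.002]
force: [0.4, 0.1, -0.1]
finger_gap: 0.0
```

```bash

python3 -c "
from h import *
s,S,W=look('a13')"
```

```text
16.0 [0.5476 0.2418 0.196 ] [ 0.36  0.12 -0.09] [-0.01  0.02  0.01]
```

View pics/a13.png

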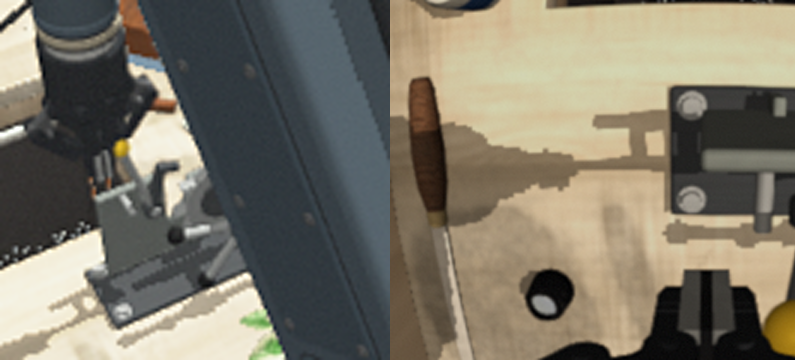

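The lever is near its balance point, with the ball at (122,148) in the side crop. A little further should do it.

>>> drive_tool(
  motion=[0, 5, -1, 0, 0, 0, 0, 0, 10, -2, 0, 0, 0, 0, 0, 15, -2, 0, 0, 0, 0, 0, 20, -2, 0, 0, 0, 0, 0, 20, -2, 0, 0, 0, 0, 0, 20, -2, 0, 0, 0, 0],
)

```text
t: 16.85
tcp_pos: [0.5478, 0.2219, 0.1983]
tool_rot: [1.0, 0.0, 0.002, 0.002]
force: [-0.3, 0.3, 0.0]
finger_gap: 0.002
```

```bash

python3 -c "
from h import *
s,S,W=look('a14')"
```

```text
16.85 [0.5478 0.2219 0.1983] [-0.33  0.26  0.05] [0.01 0.03 0.01]
```

View pics/a14.png

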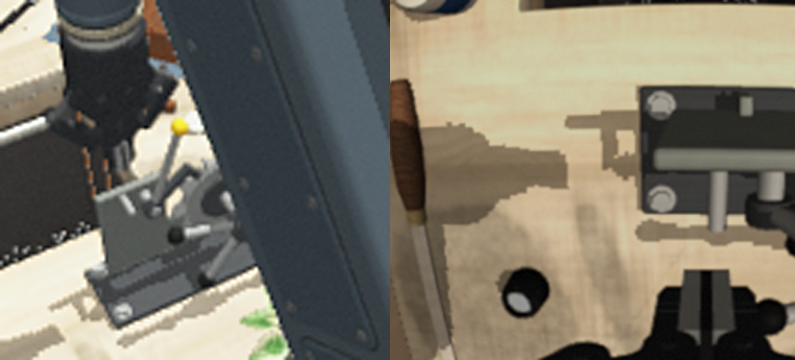

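The pawl has dropped: the lever ball is back at (180,127), the same pixel as with the pawl down at the start. I'll lift and move clear for a check.

>>> drive_tool(
  motion=[0, 0, -30, 0, 0, 0, 0, 0, 0, -75, 0, 0, 0, 0, 0, 0, -130, 0, 0, 0, 0, -10, 40, -180, 0, 0, 0, 0, -20, 95, -200, 0, 0, 0, 0, -30, 150, -200, 0, 0, 0, 0, -40, 210, -200, 0, 0, 0, 0, -60, 260, -200, 0, 0, 0, 0],
)

```text
t: 17.95
tcp_pos: [0.4868, -0.0393, 0.399]
tool_rot: [1.0, 0.0, 0.003, 0.002]
force: [0.3, -1.3, -0.1]
finger_gap: 0.001
```

>>> drive_tool(
  motion=[-10, 40, 0, 0, 0, 0, 0, -20, 90, 0, 0, 0, 0, 0, -30, 130, 0, 0, 0, 0, 0, -40, 170, 0, 0, 0, 0, 0, -50, 200, 0, 0, 0, 0, 0, -50, 200, 0, 0, 0, 0, 0],
)

```text
t: 18.7
tcp_pos: [0.4364, -0.241, 0.3994]
tool_rot: [1.0, -0.002, 0.003, 0.002]
force: [-0.1, 0.5, -0.5]
finger_gap: -0.003
```

```bash

python3 - <<'E'
from h import *
import cv2
s=manip.sense(); print(s["t"],s["tcp_pos"])
S=manip.snapshot("side");T=manip.snapshot("top")
a=cv2.resize(S["color"][175:275,245:365,::-1],None,fx=3.3,fy=3.3,interpolation=cv2.INTER_CUBIC)
b=cv2.resize(T["color"][165:225,255:365,::-1],None,fx=3.6,fy=3.6,interpolation=cv2.INTER_CUBIC)
b=cv2.copyMakeBorder(b,0,a.shape[0]-b.shape[0],0,0,0)
cv2.imwrite("pics/a15.png",np.hstack([a,b])); cv2.imwrite("pics/top15.png",T["color"][:,:,::-1])
for an in [-.15,-.1,0,.1,.15]:
    p=[.4972,.1141+.082*np.sin(an),.1+.082*np.cos(an)]; print(an,((proj(S,p)-[245,175])*3.3).round(1),((proj(T,p)-[255,165])*3.6).round(1)+[396,0])
for an in [-20,-17,-14,-10]:
    r=np.radians(an); p=[.5477,.1934+.105*np.sin(r),.1175+.105*np.cos(r)]; print(an,((proj(S,p)-[245,175])*3.3).round(1),((proj(T,p)-[255,165])*3.6).round(1)+[396,0])
# red/yellow centroid
for n,d,(r0,r1,c0,c1) in [("S",S,(175,275,245,365)),("T",T,(165,225,255,365))]:
    c=d["color"][r0:r1,c0:c1].astype(int)
    for nm,m in [("red",(c[...,0]>130)&(c[...,1]<70)&(c[...,2]<70)),("yel",(c[...,0]>150)&(c[...,1]>110)&(c[...,2]<70))]:
        v,u=np.nonzero(m); print(n,nm,len(u),u.mean()+c0,v.mean()+r0, "start img:",end=" ")
        c2=cv2.imread({"S":"pics/side0.png","T":"pics/top0.png"}[n])[r0:r1,c0:c1,::-1].astype(int)
        m=((c2[...,0]>130)&(c2[...,1]<70)&(c2[...,2]<70)) if nm=="red" else ((c2[...,0]>150)&(c2[...,1]>110)&(c2[...,2]<70))
        v,u=np.nonzero(m); print(u.mean()+c0,v.mean()+r0)
print("red up pred",proj(S,[.4972,.1141,.182]),proj(T,[.4972,.1141,.182]),proj(S,[.4972,.068,.1677]),proj(T,[.4972,.068,.1677]))
E
```

```text
18.7 [ 0.4363634  -0.24100053  0.39940521]
-0.15 [247.1  97. ] [651.6 145.1]
-0.1 [243.1  98.3] [646. 145.]
0 [235.  101.5] [634.8 144.9]
0.1 [226.9 105.2] [623.5 144.8]
0.15 [222.8 107.3] [617.9 144.9]
-20 [162.8  56.4] [573.5  69.4]
-17 [157.3  57.1] [566.  69.]
-14 [151.8  58.1] [558.4  68.7]
-10 [144.3  59.8] [548.2  68.4]
S red 21 316.2857142857143 205.61904761904762 start img: 329.75 203.375
S yel 17 294.3529411764706 192.23529411764707 start img: 294.3529411764706 192.23529411764707
T red 28 320.82142857142856 205.14285714285714 start img: 338.2142857142857 205.5
T yel 39 304.0 183.84615384615384 start img: 303.9473684210526 183.92105263157896
red up pred [316.20660505 205.74327368] [321.32441364 205.23731879] [329.76388604 203.27246971] [338.82644714 205.81634757]
```

View pics/a15.png

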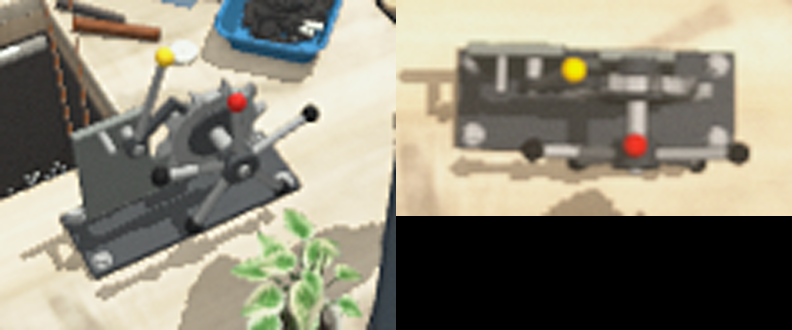

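View pics/top15.png

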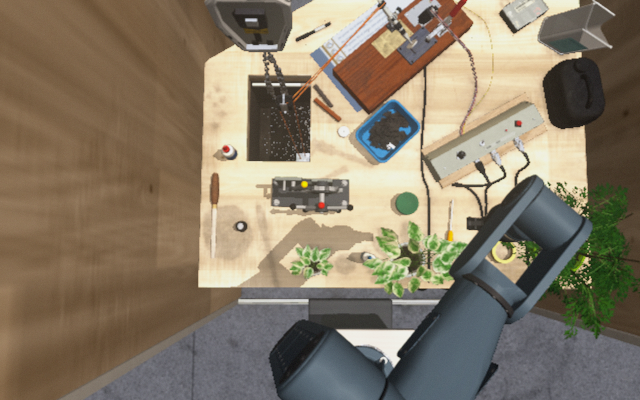

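The red ball is at its straight-up pixel in both views, the yellow ball is exactly where it was with the pawl down, and the other things haven't moved. The arm is clear, so I'll hand in.

```bash
python3 -c "
from station import manip
print(manip.sign_off())"
```

```text
the job is handed in; nothing more can be done
None
```

The ratchet is set back one notch with the pawl down, and I handed the job in at about 19 s. With the fingers shut, I pushed the yellow-ball lever over until it stayed thrown back. I then pushed the red ball back one notch and pushed the lever back until the pawl dropped in by its own weight.

**Last checks**
- **Red ball:** it is within about 0.5 px of the straight-up position I worked out, in both the side and top views (roughly 0.02 to 0.05 rad).
- **Pawl:** the yellow ball is within 0.1 px of where it started, which is its position with the pawl fully down.
- **Other things:** the loose things look unmoved in the top view, and the arm is clear with no contact force.

**One thing that went wrong:** on the first try at the red ball, the finger's slanted edge rode on it. The force reached about 12 N sideways and 13 N upward, more than the gentle push you asked for. I backed off, came in lower and followed the ball's arc; the readings I took after that were under 5 N. The wheel turned only about 0.04 rad in that contact, in the right direction.

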